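Wring two setting blocks together and pin the stack

TASK

Make up the setting stack for the press: slide the loose steel block along, never lifting it off, until it lies fully on the lower steel block in the grey nest, its faces flush against both the back fence and the end stop. Then take the round-headed tie rod from its wooden stand and push it all the way down through the holes of both blocks, so that its head rests on the stack. Let go, and leave the other things on the bench where they are.

Things in the scene. Friction and masses are not known exactly. Their poses are not given: they have to be found in the camera images.
- nest: Grey metal nest fixed to the bench, holding the lower steel block. Origin on the bench, under that block's centre; x away from the robot to the fence, y along the nest to the robot's left, to the end stop (nest turned up to 0.4 rad); z up. Base plate x -35 to 45, y -140 to 62, 12 mm thick. Lower block 45 (x) by 90 (y) by 30 mm, centred on the origin, its top face at z = 42 mm.
- nest_hole (a point): Centre of the mouth of the lower block's upright through hole (16 mm in diameter, plate below open too), at the middle of its top face, 42 mm above the bench; axes as the nest's. A grey landing of the same width and height continues the top face from y = -46 to -137 mm.
- nest_fence (a point): Middle of the upper edge of the fence's face, 55 mm above the bench. The fence is a wall along the nest's far side, face at nest x = +22.5, 10 mm thick, y -137 to 57. The near (-x) side of the nest is open.
- nest_stop (a point): Middle of the upper edge of the end stop's face, 55 mm above the bench. The stop is a wall across the nest's left end, face at nest y = +45, 12 mm thick. The other (-y) end is open.
- upper_center (a point): Centre of the loose steel block, 45 (x) by 90 (y) by 22 mm (z), 0.7 kg, oiled: slides on the nest at 1 to 3 N; 16 mm upright through hole at its centre. It starts partly on the lower block, partly on the landing: 35 to 80 mm short of the stop, 5 to 16 mm off the fence, up to 0.2 rad askew. Home: right over the lower block, centre 11 mm above nest_hole, top 64 mm above the bench.
- rod_head (a point): Centre of the steel tie rod's round knurled head, 26 mm in diameter, 32 mm tall. Below it a shank 12 mm in diameter, 58 mm long, its last 10 mm tapering to 6 mm; z points from tip to head; 0.16 kg. It starts upright, hanging loosely by its head in the stand's hole, head centre 78 mm above the bench. Home in the stack, head centre 80 mm above the bench.
- rod_tip (a point): Lower end of the tie rod's shank, 74 mm below the head's centre.
- stand: Dark wooden stand fixed to the bench, 70 by 70 by 62 mm high, with a 17 mm upright hole in its middle that holds the tie rod. Origin: centre of its underside.
- calliper: Steel calliper lying flat on the bench between robot and nest, 230 mm long (y), 12 mm tall. Bystander. Origin: its middle, on the bench.
- wrench: Steel wrench lying flat along x between stand and nest, 150 mm long. Bystander. Origin: its middle, on the bench.
- oil: White oil bottle with a red cap, standing, 48 mm in diameter, 140 mm tall. Bystander. Origin: centre of its underside.
- case_b: Flat black plastic case, 100 by 140 by 38 mm, left of the nest. Bystander. Origin: centre of its underside.
Not all that is in view belongs to the job. There is more than one size of the nest; the job needs the middle-sized.

How it is judged:
By the outcome, as a careful person would: the job done as asked, in the order asked, and still so for the second after the job is handed in, with the robot touching nothing.
It also fails if it takes over 56 s, if anything falls off the work surface, if the arm or the gripper's body presses on something with over 40 N, if the wrist force passes 120 N, or if a joint passes its speed limit or range.

ROBOT

A 7-joint arm with a two-finger parallel gripper is mounted at the origin on the work surface. World frame = base frame: x ahead of the robot, y to its left, z up, the work surface at z = 0. Lengths are in m, angles in rad, forces in N, time in s.
With the tool pointing down it reaches from about 0.425 to 0.95 m from the base axis. Payload 4.7 kg.
Tool frame: the origin (TCP) lies between the finger pads; the fingertips stand 11 mm ahead of it and the grasp point (between the pads) lies 8 mm behind it (manip.tcp_to_tips is the distance from the TCP to the fingertips, in m); z points along the fingers, y is the line along which they close (so a half turn about z gives the same grasp; the last joint's range is limited). The gripper opens to 85 mm and grips with 20 to 120 N. Pads are 22 mm wide; open, the fingers measure 114 mm over their backs; the gripper's body (76 mm by 85 mm) begins 54 mm behind the grasp point. The pads swing forward as they close: fully open they stand 13 mm farther back than shut.
Start: joints at [-1.259, 0.469, -0.049, 1.532, 0.024, 1.141, -0.082], TCP at [0.226, 0.636, 0.242] pointing down, gripper open.
Joint ranges: [-2.59, 2.59], [-0.33, 1.99], [-1.39, 1.29], [0.1, 2.45], [-1.04, 4.18], [0.21, 1.99], [-2.66, 2.66]. Speed limits (rad/s): [2.57, 2.57, 3.14, 3.14, 3.14, 3.14, 3.14].

INTERFACE

Orientations are given as a unit quaternion [x, y, z, w].
In Python, from station import state, eyes, manip gives the robot as it stands.
- The arm moves only by the tool play_rows, never from a script. Its argument "targets" is a list of rows, each a list of 7 numbers: the shift along the tool's x, y, z in units of 0.04 m (1.0 is 0.04 m), then the turn, a rotation vector about the tool's x, y, z in units of 0.1 rad (1.0 is 0.1 rad), then the gripper command: -1 is shut, 1 is fully open, values between are in proportion. A call has 1 to 12 rows; each row shifts and turns the commanded pose from where the row before left it, along the tool's axes as they then stand; what a row does not reach is not made up. A row lasts 1/12 s, in which the tool goes at most 41.7 mm and 7.16 degrees, less where a joint would pass 70% of its speed; a pose out of reach is approached as far as the arm can. A call with a number of a shift or a turn outside -1 to 1 is refused whole. A call with a gripper value outside its range is refused whole. The fingers move at their own pace and stop on an object; the grip force is fixed at half the most. Time passes only in rows, so rows that do not move let the fingers close. It gives the time, the measured TCP pose, the force, the opening and the grip force at its end, in the units of the state.
- state(): the state, without advancing time (a new reading comes with each control period).
- eyes.read_camera(name): name is "side" or "top"; returns the picture (480x640x3 uint8, blue, green, red); there is no depth.
- eyes.camera_info(name): a dict with "fx", "fy", "cx", "cy" (pixels), "rvec" (rotation vector, rad) and "tvec" (3), from world to camera coordinates, as OpenCV has them. Camera axes: x right, y down, z forward; pixel columns grow to the right and rows downward; lengths in m; the calibration is good to about 2 mm. A picture is of the moment at which its call begins. camera_info takes no time and is no camera call.
- manip.close_job(): hands the job in; it is judged then, once.
The state is a dict: "clock": time; "joints": joint angles; "qd": joint speeds; "effort": joint torques, N m; "tool_pos": TCP position; "tool_rot": TCP orientation; "contact_force": force on the tool from outside, world axes, zero at the start; "moment": the same for the moment, N m; "grip_width": opening from 0.0 (shut) to 1.0 (fully open); "grip_force": force on a finger pad.
Only numpy, scipy, OpenCV 4.12 (cv2) and the standard library are available. Lean on these libraries where they do the work, as an engineer would, in place of code of your own. Each camera call takes 0.05 s, during which the arm holds its last target. There are 200 camera calls.

## Working session

There is one attempt and no reset: what is moved stays moved. The work goes in short steps, Python scripts to look and compute and a tool call to move; the robot and the scene stay as the last step left them, time stands still between calls to the robot, and variables do not carry over. Pictures are saved under pics/ and viewed, at most 10 in all, crops included, and the job is handed in when it is done.

Besides the shell and the picture viewer there is one more tool, called after ">>>" as name([rows], argument=value, ...), one row to a line, values as JSON. play_rows: Moves the arm, as the interface text tells. Shifts and turns lie within -1 to 1; 1 stands for 0.04 m of shift or 0.1 rad of turn. Its arguments: {"type":"object","properties":{"targets":{"type":"array","items":{"type":"array","items":{"type":"number","minimum":-1,"maximum":1}}}},"required":["targets"]}

```bash
mkdir -p pics; ls; python3 - <<'E'
from station import state, eyes, manip
import cv2
for n in("top","side"):
    cv2.imwrite(f"pics/{n}0.png",eyes.read_camera(n)); print(n,eyes.camera_info(n))
print(state()); print(manip.tcp_to_tips)
E
```

```text
pics
top {'fx': 535.743091053093, 'fy': 535.743091053093, 'cx': 317.96628545322636, 'cy': 238.09682383908114, 'rvec': array([ 2.19505519, -2.15674644,  0.12791146]), 'tvec': array([0.04459991, 0.47286304, 1.22097087])}
side {'fx': 514.6069223563609, 'fy': 514.6069223563609, 'cx': 327.02522438548556, 'cy': 236.23942939233888, 'rvec': array([ 2.08701451, -0.29537542,  0.17764911]), 'tvec': array([-0.41669876,  0.14692688,  1.02461085])}
{'clock': 0.1, 'joints': array([-1.25891462,  0.4693476 , -0.04861629,  1.53356611,  0.02409991,
        1.14099125, -0.08229356]), 'qd': array([-2.89838718e-04, -3.69704917e-04, -9.59464399e-04, -3.29560716e-03,
        1.12416269e-03,  1.43491213e-05, -1.15822010e-03]), 'effort': array([ 7.74057353e-04, -5.11516392e+01, -4.68682742e-02, -2.38390285e+01,
        1.07987516e-02,  4.35268346e-03,  1.27494371e-05]), 'tool_pos': array([0.22540802, 0.63572147, 0.24137884]), 'tool_rot': array([ 1.69540749e-01,  9.85522800e-01, -8.54744440e-04, -1.21775655e-04]), 'contact_force': array([ 0.55735484, -0.1308914 , -0.11520135]), 'moment': array([ 0.00459438,  0.0056391 , -0.00639549]), 'grip_force': 0.0, 'grip_width': 0.9996073124571677}
0.011
```

View pics/top0.png

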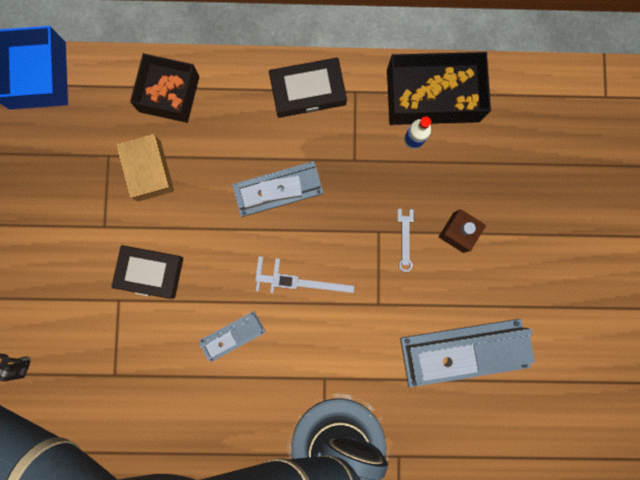

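View pics/side0.png

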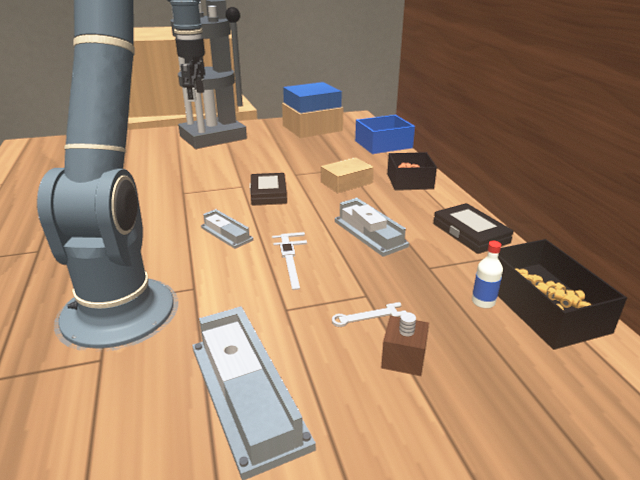

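Three nests show in the top view: small at (232,336), middle at (278,190) and large at (468,352). The middle one fits: it is the middle size, a loose block with a second hole lies on it, and the calliper lies between it and the robot. The stand with the rod is at (465,230) top and (406,340) side. I'll confirm with an enlarged crop.

```bash
python3 - <<'E'
import cv2,numpy as np
t=cv2.imread("pics/top0.png");s=cv2.imread("pics/side0.png")
a=cv2.resize(t[150:230,220:340],None,fx=6.5,fy=6.5,interpolation=cv2.INTER_CUBIC)[:,:780]
cv2.imwrite("pics/c_top.png",a)
b=cv2.resize(s[190:265,325:425],None,fx=7.5,fy=7.5,interpolation=cv2.INTER_CUBIC)
cv2.imwrite("pics/c_side.png",b)
E
```

```text
(no output)
```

View pics/c_top.png

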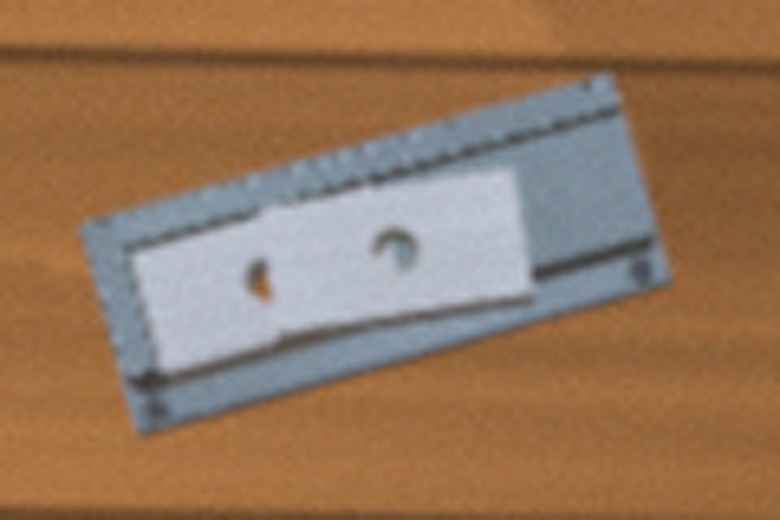

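View pics/c_side.png

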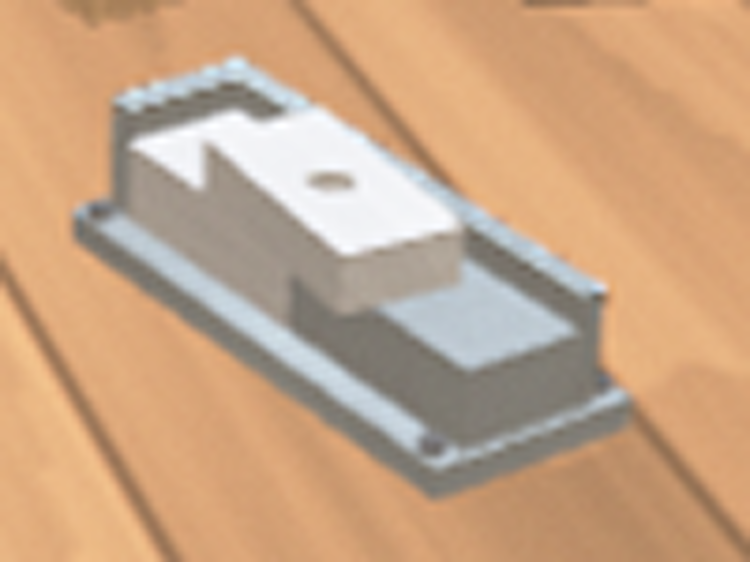

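The crops confirm it: the middle nest holds a loose block with its own hole (crop 395,250), overlapping the lower block, whose half-covered hole is at (260,280). The stop is at the left (+y) end and the fence is on the far side. Next I triangulate the points I picked, and the rod head by mask.

```bash
cat >geom.py <<'E'
import numpy as np, cv2
from scipy.spatial.transform import Rotation as R
from station import state, eyes, manip
def cam(n):
    c=eyes.camera_info(n); Rm=R.from_rotvec(c["rvec"]).as_matrix(); t=np.array(c["tvec"])
    return Rm,t,np.array([[c["fx"],0,c["cx"]],[0,c["fy"],c["cy"]],[0,0,1]])
def ray(n,p):
    Rm,t,K=cam(n); d=Rm.T@np.linalg.solve(K,[p[0],p[1],1]); return -Rm.T@t,d/np.linalg.norm(d)
def plane(n,p,z):
    o,d=ray(n,p); return o+d*(z-o[2])/d[2]
def tri(pt,ps):
    P=[cam(n)[2]@np.c_[cam(n)[:2]] for n in("top","side")]
    X=cv2.triangulatePoints(*P,np.float64(pt),np.float64(ps))[:,0]; X=X[:3]/X[3]
    return X
def proj(n,X):
    Rm,t,K=cam(n); q=K@(Rm@np.array(X)+t); return q[:2]/q[2]
def tool(v):  # world vector in tool axes, units of 0.04 m
    return R.from_quat(state()["tool_rot"]).inv().apply(v)/0.04
E
python3 - <<'E'
from geom import *
np.set_printoptions(precision=4,suppress=True)
T=lambda u,v:(220+(u+.5)/6.5-.5,150+(v+.5)/6.5-.5); S=lambda u,v:(325+(u+.5)/7.5-.5,190+(v+.5)/7.5-.5)
pts={"hole":((395,250),(331,181)),"FR":((517,168),(462,232)),"NR":((532,296),(345,253)),"NL":((278,332),(205,145)),"FL":((262,207),(320,108)),"lowNL":((162,376),(130,148))}
for k,(a,b) in pts.items():
    X=tri(T(*a),S(*b)); z=.042 if k=="lowNL" else .064
    print(k,X,"top@z",plane("top",T(*a),z)[:2],"side@z",plane("side",S(*b),z)[:2],proj("top",X)-T(*a))
for a,z in(((130,250),.042),((162,376),.042),((260,280),.042),((134,376),.012),((535,275),.012),((652,240),.012),((670,280),.012),((143,432),.012),((608,72),.012),((608,110),.055),((370,182),.055),((125,240),.055)):
    print(a,plane("top",T(*a),z))
t=cv2.imread("pics/top0.png");s=cv2.imread("pics/side0.png")
for n,im,(x0,y0,x1,y1) in(("top",t,(440,205,490,255)),("side",s,(385,300,430,345))):
    h=cv2.cvtColor(im[y0:y1,x0:x1],cv2.COLOR_BGR2HSV); m=((h[...,1]<70)&(h[...,2]>90)).astype(np.uint8)
    _,_,st,c=cv2.connectedComponentsWithStats(m); i=1+st[1:,4].argmax(); print(n,st[i]+[x0,y0,0,0,0],c[i]+[x0,y0])
print(np.linalg.norm(np.array([.4,.4])))
E
```

```text
hole [0.5807 0.1408 0.0618] top@z [0.5804 0.1407] side@z [0.5791 0.137 ] [-0.0082  0.026 ]
FR [0.6103 0.0991 0.0607] top@z [0.6103 0.0988] side@z [0.6071 0.0936] [-0.1017  0.3041]
NR [0.5662 0.0924 0.063 ] top@z [0.5651 0.0926] side@z [0.5667 0.0907] [ 0.1313 -0.4162]
NL [0.5514 0.1811 0.0589] top@z [0.5506 0.1806] side@z [0.548  0.1719] [-0.0126  0.0429]
FL [0.5944 0.1876 0.0637] top@z [0.5947 0.1874] side@z [0.5937 0.1869] [-0.0495  0.1576]
lowNL [0.5388 0.2236 0.0382] top@z [0.5379 0.2232] side@z [0.5369 0.2166] [ 0.0421 -0.1497]
(130, 250) [0.5828 0.2359 0.042 ]
(162, 376) [0.5379 0.2232 0.042 ]
(260, 280) [0.573  0.1895 0.042 ]
(134, 376) [0.5424 0.237  0.012 ]
(535, 275) [0.5824 0.0926 0.012 ]
(652, 240) [0.5962 0.0503 0.012 ]
(670, 280) [0.5815 0.0435 0.012 ]
(143, 432) [0.522  0.2331 0.012 ]
(608, 72) [0.6583 0.0674 0.012 ]
(608, 110) [0.6338 0.0673 0.055 ]
(370, 182) [0.6063 0.1506 0.055 ]
(125, 240) [0.5838 0.236  0.055 ]
top [464 222  12  12 122] [469.3525 227.4754]
side [385 302  31  34 542] [401.9779 318.2878]
0.5656854249492381
```

Measured heights of about 61 mm agree with 64 mm, and the edges I measured fit 45/90 mm. The estimates are:
- **Nest:** yaw ≈ 0.293, origin ≈ (0.574, 0.186).
- **Loose block:** yaw ≈ 0.174, about 46 mm short of the stop and 7 mm off the fence.

I'll shut the gripper, turn so that tool x = −nest x, and move to a point before the near face.

>>> play_rows([
  [0,0,0,0,0,-0.9,-1],
  [0,0,0,0,0,-0.9,-1],
  [0,0,0,0,0,-0.9,-1],
  [0,0,0,0,0,-0.9,-1],
  [0,0,0,0,0,-0.9,-1],
  [0,0,0,0,0,-0.9,-1],
  [0,0,0,0,0,-0.94,-1],
])

```text
clock: 0.68
tool_pos: [0.2255, 0.6358, 0.2417]
tool_rot: [-0.148, 0.989, -0.001, -0.0]
contact_force: [0.2, 0.2, 0.6]
grip_width: 0.011
grip_force: 0.0
```

>>> play_rows([
  [-0.24,-0.97,0,0,0,0,-1],
  [-0.24,-0.97,0,0,0,0,-1],
  [-0.24,-0.97,0,0,0,0,-1],
  [-0.24,-0.97,0,0,0,0,-1],
  [-0.24,-0.97,0,0,0,0,-1],
  [-0.24,-0.97,0,0,0,0,-1],
  [-0.24,-0.97,0,0,0,0,-1],
  [-0.24,-0.97,0,0,0,0,-1],
  [-0.24,-0.97,0,0,0,0,-1],
  [-0.24,-0.97,0,0,0,0,-1],
  [-0.24,-0.97,0,0,0,0,-1],
  [-0.24,-0.97,0,0,0,0,-1],
])

```text
clock: 1.68
tool_pos: [0.4708, 0.2218, 0.2422]
tool_rot: [-0.146, 0.989, -0.0, -0.0]
contact_force: [-0.1, -0.1, -0.9]
grip_width: -0.0
grip_force: 0.0
```

>>> play_rows([
  [-0.24,-0.97,0,0,0,0,-1],
  [-0.24,-0.97,0,0,0,0,-1],
  [-0.24,-0.97,0,0,0,0,-1],
  [0,0,0,0,0,0,-1],
])

```text
clock: 2.02
tool_pos: [0.5352, 0.1111, 0.2422]
tool_rot: [-0.139, 0.99, -0.003, 0.001]
contact_force: [0.4, -1.0, 0.2]
grip_width: -0.0
grip_force: 0.0
```

```bash
cat >>geom.py <<'E'
TH=.293; O=np.array([.574,.186])
NX=np.array([np.cos(TH),np.sin(TH)]); NY=np.array([-NX[1],NX[0]])
def where():
    s=state(); p=np.array(s["tool_pos"]); r=R.from_quat(s["tool_rot"]).as_matrix()
    d=p[:2]-O
    print("t%.2f"%s["clock"],"pos",p.round(4),"nest mm",(1e3*d@NX).round(1),(1e3*d@NY).round(1),"angx-nx",((np.arctan2(r[1,0],r[0,0])-TH)).round(3),"z",r[:,2].round(3),"F",np.round(s["contact_force"],1),"w",round(s["grip_width"],3),"gf",round(s["grip_force"],1))
E
python3 -c "
from geom import *;where()
S=eyes.read_camera('side');cv2.imwrite('pics/side1.png',S)
t=cv2.imread('pics/top0.png')
h=cv2.cvtColor(S[306:334,392:424],cv2.COLOR_BGR2HSV);print(h[...,1].tolist()[8]);
for im,(x0,y0,x1,y1) in((t,(440,205,490,255)),(S,(388,306,426,340))):
    h=cv2.cvtColor(im[y0:y1,x0:x1],cv2.COLOR_BGR2HSV);m=((h[...,1]<50)&(h[...,2]>70)).astype(np.uint8)
    _,_,st,c=cv2.connectedComponentsWithStats(m);print(st[1:].tolist(),(c[1:]+[x0,y0]).round(1).tolist())
"
```

```text
t2.02 pos [0.5352 0.1111 0.2422] nest mm -58.8 -60.5 angx-nx -3.155 z [ 0.002 -0.005 -1.   ] F [ 0.4 -1.   0.2] w -0.0 gf 0.0
[7, 2, 5, 5, 4, 5, 4, 1, 3, 1, 2, 3, 4, 3, 4, 4, 5, 4, 5, 7, 7, 8, 68, 116, 118, 116, 113, 115, 114, 114, 117, 115]
[[23, 17, 13, 13, 133]] [[468.9, 227.8]]
[[0, 0, 28, 30, 438]] [[403.7, 320.1]]
```

>>> play_rows([
  [0,0.05,0.92,0,0,0,-1],
  [0,0.05,0.92,0,0,0,-1],
  [0,0,0.92,0,0,0,-1],
  [0,0,0.92,0,0,0,-1],
  [0,0,0.92,0,0,0,-1],
  [0,0,0,0,0,0,-1],
])

```text
clock: 2.57
tool_pos: [0.5245, 0.1244, 0.0517]
tool_rot: [-0.147, 0.989, -0.001, -0.007]
contact_force: [-2.1, -0.2, -0.7]
grip_width: -0.001
grip_force: 0.0
```

>>> play_rows([
  [-0.15,0,0,0,0,0,-1],
  [-0.15,0,0,0,0,0,-1],
  [-0.15,0,0,0,0,0,-1],
  [-0.05,0,0,0,0,0,-1],
])

```text
clock: 2.9
tool_pos: [0.552, 0.1312, 0.0608]
tool_rot: [-0.146, 0.989, 0.0, 0.002]
contact_force: [-2.0, -0.5, 1.4]
grip_width: -0.004
grip_force: 1.1
```

```bash
python3 -c "
from geom import *;where()
S=eyes.read_camera('side');T=eyes.read_camera('top')
cv2.imwrite('pics/p1.png',np.hstack([cv2.resize(S[185:265,325:425],(400,320),interpolation=2),cv2.resize(T[150:230,225:325],(400,320),interpolation=2)]))
"
```

```text
t2.90 pos [0.552  0.1312 0.0608] nest mm -36.9 -46.1 angx-nx -3.141 z [ 0.004  0.001 -1.   ] F [-2.  -0.5  1.4] w -0.004 gf 1.1
```

View pics/p1.png

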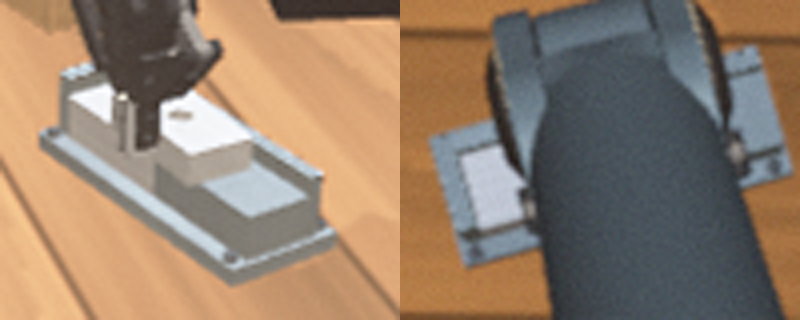

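Side crop: the fingers touch the near face at about (147,140), a little left of the block's hole (180,115). I shift 8 mm right, lower slightly and push toward the fence.

>>> play_rows([
  [0.1,-0.1,0,0,0,0,-1],
  [0,-0.12,0.08,0,0,0,-1],
  [0,0,0,0,0,0,-1],
  [-0.1,0,0,0,0,0,-1],
  [-0.06,0,0,0,0,0,-1],
  [-0.05,0,0,0,0,0,-1],
  [-0.05,0,0,0,0,0,-1],
  [0,0,0,0,0,0,-1],
])

```text
clock: 3.67
tool_pos: [0.5584, 0.1237, 0.0548]
tool_rot: [-0.146, 0.989, -0.0, -0.0]
contact_force: [-0.6, -0.9, -0.5]
grip_width: -0.001
grip_force: 0.6
```

```bash
python3 -c "
from geom import *;where()"
```

```text
t3.67 pos [0.5584 0.1237 0.0548] nest mm -32.9 -55.2 angx-nx -3.141 z [-0. -0. -1.] F [-0.6 -0.9 -0.5] w -0.001 gf 0.6
```

>>> play_rows([
  [-0.05,0,-0.03,0,0,0,-1],
  [-0.05,0,0,0,0,0,-1],
  [-0.03,0,0,0,0,0,-1],
  [0,0,0,0,0,0,-1],
])

```text
clock: 4.0
tool_pos: [0.5591, 0.1241, 0.0554]
tool_rot: [-0.146, 0.989, -0.001, -0.005]
contact_force: [-10.4, -2.7, 4.1]
grip_width: 0.001
grip_force: 5.0
```

>>> play_rows([
  [-0.04,0,0,0,0,0,-1],
  [-0.04,0,0,0,0,0,-1],
  [0,0,0,0,0,0,-1],
])

```text
clock: 4.25
tool_pos: [0.5591, 0.1242, 0.0548]
tool_rot: [-0.146, 0.989, -0.001, -0.009]
contact_force: [-15.2, -4.3, 7.9]
grip_width: -0.002
grip_force: 8.0
```

```bash
python3 -c "
from geom import *;where()"
```

```text
t4.25 pos [0.5591 0.1242 0.0548] nest mm -32.1 -54.9 angx-nx -3.141 z [-0.017 -0.004 -1.   ] F [-15.2  -4.3   7.9] w -0.002 gf 8.0
```

Flush on the fence at about 15 N. Now I back off, rise, turn 90° and go to the −y end.

>>> play_rows([
  [0.4,0,0,0,0,0,-1],
  [0.2,0,-0.5,0,0,0,-1],
  [0,0,-0.9,0,0,0,-1],
  [0,0,0,0,0,0.98,-1],
  [0,0,0,0,0,0.98,-1],
  [0,0,0,0,0,0.98,-1],
  [0,0,0,0,0,0.98,-1],
  [0,0,0,0,0,0.98,-1],
  [0,0,0,0,0,0.98,-1],
  [0,0,0,0,0,0.98,-1],
  [0,0,0,0,0,0.98,-1],
  [0,0,0,0,0,0.98,-1],
])

```text
clock: 5.25
tool_pos: [0.5444, 0.12, 0.1128]
tool_rot: [0.292, 0.956, 0.001, 0.001]
contact_force: [-0.4, -0.2, -0.8]
grip_width: 0.001
grip_force: 0.0
```

>>> play_rows([
  [0,0,0,0,0,0.98,-1],
  [0,0,0,0,0,0.98,-1],
  [0,0,0,0,0,0.98,-1],
  [0,0,0,0,0,0.98,-1],
  [0,0,0,0,0,0.98,-1],
  [0,0,0,0,0,0.98,-1],
  [0,0,0,0,0,0.98,-1],
  [-0.8,0.7,0,0,0,0,-1],
  [-0.8,0.6,0,0,0,0,-1],
  [0,0,0,0,0,0,-1],
])

```text
clock: 6.08
tool_pos: [0.6179, 0.0681, 0.1139]
tool_rot: [0.597, 0.802, 0.001, 0.005]
contact_force: [1.4, -1.0, 0.5]
grip_width: -0.0
grip_force: 0.0
```

```bash
python3 -c "
from geom import *;where()
T=eyes.read_camera('top');S=eyes.read_camera('side')
cv2.imwrite('pics/p2.png',np.hstack([cv2.resize(S[185:265,325:425],(400,320),interpolation=2),cv2.resize(T[150:230,225:325],(400,320),interpolation=2)]))
"
```

```text
t6.08 pos [0.6179 0.0681 0.1139] nest mm 8.0 -125.6 angx-nx 1.568 z [ 0.01  -0.004 -1.   ] F [ 1.4 -1.   0.5] w -0.0 gf 0.0
```

View pics/p2.png

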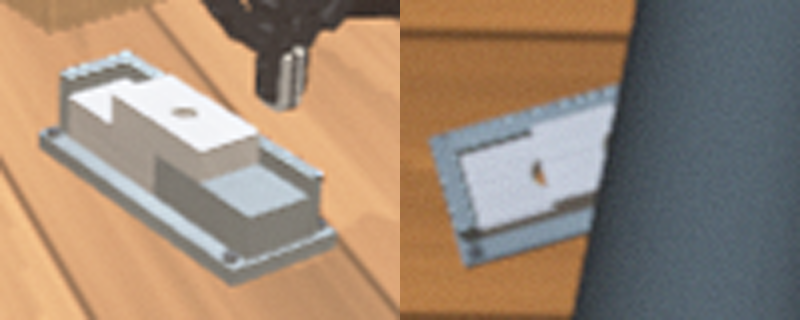

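The block now lies parallel along the fence, with the lower hole half showing. I lower behind its −y end and push toward the stop.

>>> play_rows([
  [0,-0.25,0.4,0,0,0,-1],
  [0,0,0.6,0,0,0,-1],
  [0,0,0.38,0,0,0,-1],
  [0.2,0,0,0,0,0,-1],
  [0.2,0,0,0,0,0,-1],
  [0.2,0,0,0,0,0,-1],
  [0.2,0,0,0,0,0,-1],
  [0.15,0,0,0,0,0,-1],
  [0.15,0,0,0,0,0,-1],
  [0.15,0,0,0,0,0,-1],
  [0.1,0,0,0,0,0,-1],
  [0,0,0,0,0,0,-1],
])

```text
clock: 7.18
tool_pos: [0.5856, 0.124, 0.0573]
tool_rot: [0.595, 0.804, 0.001, -0.0]
contact_force: [1.2, 0.0, -0.1]
grip_width: -0.003
grip_force: 0.0
```

```bash
python3 -c "
from geom import *;where()"
```

```text
t7.18 pos [0.5856 0.124  0.0573] nest mm -6.8 -62.7 angx-nx 1.575 z [ 0.     0.001 -1.   ] F [ 1.2  0.  -0.1] w -0.003 gf 0.0
```

>>> play_rows([
  [0.06,0,0,0,0,0,-1],
  [0.06,0,0,0,0,0,-1],
  [0.05,0,0,0,0,0,-1],
  [0.04,0,0,0,0,0,-1],
  [0,0,0,0,0,0,-1],
])

```text
clock: 7.6
tool_pos: [0.5832, 0.1307, 0.057]
tool_rot: [0.595, 0.804, 0.0, -0.0]
contact_force: [1.5, -1.3, -0.0]
grip_width: -0.001
grip_force: 0.8
```

>>> play_rows([
  [0.05,0,0,0,0,0,-1],
  [0.04,0,0,0,0,0,-1],
  [0,0,0,0,0,0,-1],
])

```text
clock: 7.85
tool_pos: [0.5828, 0.132, 0.0571]
tool_rot: [0.596, 0.803, -0.001, 0.001]
contact_force: [1.8, -5.9, 1.1]
grip_width: 0.002
grip_force: 2.8
```

```bash
python3 -c "
from geom import *;where()"
```

```text
t7.85 pos [0.5828 0.132  0.0571] nest mm -7.2 -54.3 angx-nx 1.573 z [ 0.001 -0.002 -1.   ] F [ 1.8 -5.9  1.1] w 0.002 gf 2.8
```

>>> play_rows([
  [0.06,0,0,0,0,0,-1],
  [0.04,0,0,0,0,0,-1],
  [0,0,0,0,0,0,-1],
])

```text
clock: 8.1
tool_pos: [0.5829, 0.1321, 0.0571]
tool_rot: [0.596, 0.803, -0.001, 0.003]
contact_force: [4.8, -11.2, -0.0]
grip_width: 0.001
grip_force: 6.1
```

>>> play_rows([
  [-0.4,0,0,0,0,0,-1],
  [-0.4,0,-0.5,0,0,0,-1],
  [-0.2,0,-0.9,0,0,0,-1],
  [0,0,0,0,0,0,-1],
])

```text
clock: 8.43
tool_pos: [0.5968, 0.0977, 0.1185]
tool_rot: [0.597, 0.803, 0.004, 0.003]
contact_force: [1.4, -0.4, 0.6]
grip_width: 0.004
grip_force: 0.0
```

```bash
python3 -c "
from geom import *;where()
T=eyes.read_camera('top');S=eyes.read_camera('side')
cv2.imwrite('pics/p3.png',np.hstack([cv2.resize(S[185:265,325:425],(400,320),interpolation=2),cv2.resize(T[150:230,225:325],(400,320),interpolation=2)]))
"
```

```text
t8.43 pos [0.5968 0.0977 0.1185] nest mm -3.7 -91.1 angx-nx 1.57 z [ 0.01   0.002 -1.   ] F [ 1.4 -0.4  0.6] w 0.004 gf 0.0
```

View pics/p3.png

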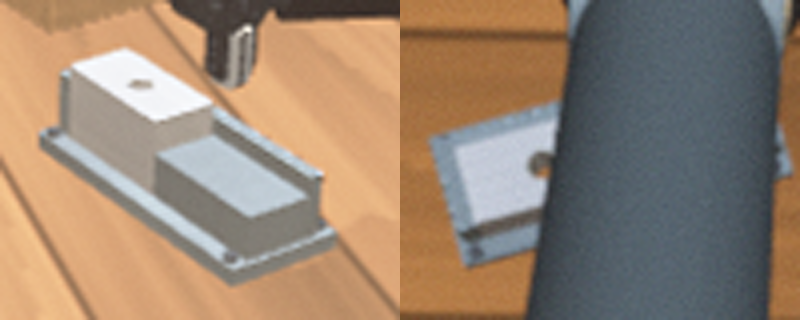

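The block looks home: it is over the lower block against the stop, with its hole at side crop (141,84). I re-seat it against the fence with a push on the near face, using the finger's back.

>>> play_rows([
  [0.5,-0.6,0,0,0,0,-1],
  [0.6,-0.6,0,0,0,0,-1],
  [0.6,-0.4,0,0,0,0,-1],
  [0.6,0,0,0,0,0,-1],
  [0,0,0.8,0,0,0,-1],
  [0,0,0.7,0,0,0,-1],
  [0,0,0,0,0,0,-1],
  [0,0.1,0,0,0,0,-1],
  [0,0.1,0,0,0,0,-1],
  [0,0.1,0,0,0,0,-1],
  [0,0,0,0,0,0,-1],
])

```text
clock: 9.45
tool_pos: [0.5184, 0.1728, 0.0545]
tool_rot: [0.595, 0.804, 0.002, 0.001]
contact_force: [0.1, -0.3, -0.2]
grip_width: -0.002
grip_force: 0.0
```

```bash
python3 -c "
from geom import *;where()"
```

```text
t9.45 pos [0.5184 0.1728 0.0545] nest mm -57.0 3.4 angx-nx 1.573 z [ 0.004  0.001 -1.   ] F [ 0.1 -0.3 -0.2] w -0.002 gf 0.0
```

>>> play_rows([
  [0,0.08,-0.03,0,0,0,-1],
  [0,0.08,0,0,0,0,-1],
  [0,0.08,0,0,0,0,-1],
  [0,0,0,0,0,0,-1],
])

```text
clock: 9.78
tool_pos: [0.5264, 0.1753, 0.0547]
tool_rot: [0.595, 0.804, 0.001, 0.0]
contact_force: [0.3, -0.7, -0.4]
grip_width: 0.001
grip_force: 0.0
```

>>> play_rows([
  [0,0.06,0,0,0,0,-1],
  [0,0.06,0,0,0,0,-1],
  [0,0,0,0,0,0,-1],
])

```text
clock: 10.03
tool_pos: [0.5304, 0.1766, 0.0543]
tool_rot: [0.595, 0.804, 0.0, 0.0]
contact_force: [-0.2, 0.2, -1.2]
grip_width: -0.005
grip_force: 0.0
```

>>> play_rows([
  [0,0.06,0,0,0,0,-1],
  [0,0.06,0,0,0,0,-1],
  [0,0,0,0,0,0,-1],
])

```text
clock: 10.28
tool_pos: [0.5351, 0.178, 0.0544]
tool_rot: [0.595, 0.804, 0.0, 0.0]
contact_force: [-0.3, -0.7, 0.7]
grip_width: -0.001
grip_force: 0.0
```

>>> play_rows([
  [0,0.06,0,0,0,0,-1],
  [0,0.06,0,0,0,0,-1],
  [0,0,0,0,0,0,-1],
])

```text
clock: 10.53
tool_pos: [0.539, 0.1792, 0.0542]
tool_rot: [0.595, 0.804, -0.0, -0.0]
contact_force: [-0.2, -0.1, 0.8]
grip_width: 0.001
grip_force: 0.4
```

>>> play_rows([
  [0,0.05,0,0,0,0,-1],
  [0,0.05,0,0,0,0,-1],
  [0,0,0,0,0,0,-1],
])

```text
clock: 10.78
tool_pos: [0.5391, 0.1793, 0.0534]
tool_rot: [0.595, 0.804, -0.003, -0.003]
contact_force: [-8.1, -2.8, 5.1]
grip_width: -0.001
grip_force: 4.4
```

>>> play_rows([
  [0,-0.12,-0.1,0,0,0,-1],
  [0,0.1,0,0,0,0,-1],
  [0,0.06,0,0,0,0,-1],
  [0,0.02,0,0,0,0,-1],
  [0,0,0,0,0,0,-1],
])

```text
clock: 11.2
tool_pos: [0.5394, 0.1793, 0.0572]
tool_rot: [0.595, 0.804, -0.005, -0.005]
contact_force: [-13.8, -3.8, 7.5]
grip_width: -0.001
grip_force: 7.2
```

>>> play_rows([
  [0,-0.4,0,0,0,0,-1],
  [0,-0.4,-0.6,0,0,0,-1],
  [0,0,-1,0,0,0,-1],
  [-0.6,0,-1,0,0,0,1],
  [-0.9,0,-0.5,0,0,0,1],
  [-0.9,0,0,0,0,0,1],
  [-0.9,0,0,0,0,0,1],
  [-0.9,0,0,0,0,0,1],
  [0,0,0,0,0,0,1],
])

```text
clock: 11.95
tool_pos: [0.5655, 0.0044, 0.1797]
tool_rot: [0.6, 0.8, -0.0, 0.004]
contact_force: [0.4, -0.2, -0.7]
grip_width: 0.846
grip_force: 0.0
```

```bash
python3 - <<'E'
from geom import *;where()
T=eyes.read_camera('top');S=eyes.read_camera('side')
cv2.imwrite('pics/top4.png',T);cv2.imwrite('pics/side4.png',S)
a=cv2.resize(S[305:335,385:430],(400,267),interpolation=2);b=cv2.resize(T[150:217,220:320],(400,267),interpolation=2)
c=cv2.resize(S[185:252,325:425],(400,267),interpolation=2);d=cv2.resize(T[205:252,435:505],(400,267),interpolation=2)
cv2.imwrite('pics/p4.png',np.vstack([np.hstack([a,b]),np.hstack([c,d])]))
E
```

```text
t11.95 pos [0.5655 0.0044 0.1797] nest mm -60.6 -171.4 angx-nx 1.562 z [ 0.006 -0.005 -1.   ] F [ 0.4 -0.2 -0.7] w 0.846 gf 0.0
```

View pics/p4.png

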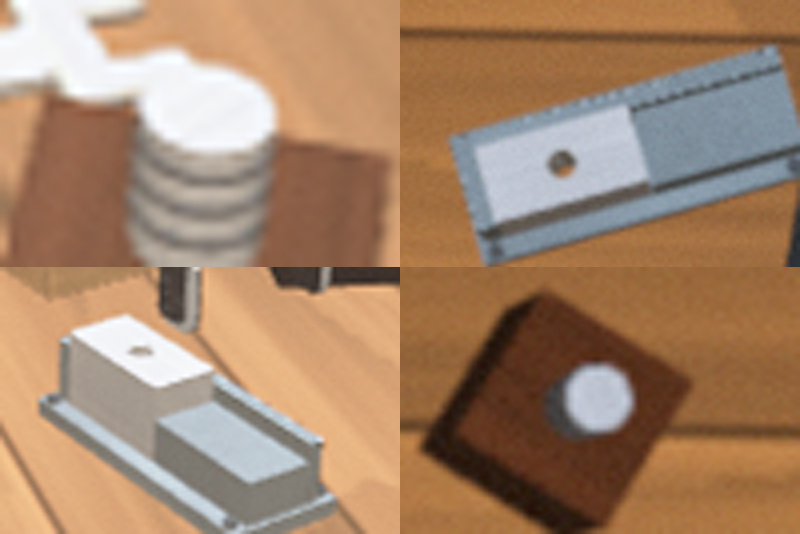

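All flush: in the top crop the block fills the end against the stop and fence, with its hole at (162,163), and the lower block is hidden. Rod head top face is at crop (207,107) in side and (198,131) in top. I triangulate both.

```bash
python3 - <<'E'
from geom import *
np.set_printoptions(precision=4,suppress=True)
for k,a,b,z in(("hole",(260.1,190.5),(359.9,205.7),.064),("head",(469.2,227.65),(407.8,316.6),.094)):
    X=tri(a,b); print(k,X,plane("top",a,z),plane("side",b,z),proj("side",X)-b)
    X=plane("top",a,z); d=X[:2]-state()["tool_pos"][:2]; print("tool units to go",tool([*d,0]), "mm nest", (X[:2]-O)@NX,(X[:2]-O)@NY)
w=plane("top",(406,240),.005); print("wrench",w, plane("top",(405,210),.005),plane("top",(406,271),.005),"oil",plane("side",(486,303),0))
E
```

```text
hole [0.5742 0.1866 0.062 ] [0.5738 0.1864 0.064 ] [0.5728 0.1829 0.064 ] [ 0.0072 -0.001 ]
tool units to go [ 4.1181  1.4927 -0.0007] mm nest -8.236664114796746e-05 0.00040123183026833406
head [ 0.494  -0.2795  0.093 ] [ 0.4941 -0.2793  0.094 ] [ 0.4931 -0.2806  0.094 ] [ 0.1759 -0.0288]
tool units to go [-6.4594 -3.764  -0.0019] mm nest -0.21089120649867385 -0.42242650139229365
wrench [ 0.4733 -0.1555  0.005 ] [ 0.5449 -0.1532  0.005 ] [ 0.4    -0.1555  0.005 ] oil [ 0.7198 -0.1809  0.    ]
```

Hole is at (0.574, 0.186), z ≈ 62, and matches the nest origin to 0.5 mm. Rod head is at (0.494, −0.280), top z ≈ 93. Both heights check. Going above the rod.

>>> play_rows([
  [-0.8,-0.47,0,0,0,0,1],
  [-0.81,-0.47,0,0,0,0,1],
  [-0.81,-0.47,0,0,0,0,1],
  [-0.81,-0.47,0,0,0,0,1],
  [-0.81,-0.47,0,0,0,0,1],
  [-0.81,-0.47,0,0,0,0,1],
  [-0.81,-0.47,0,0,0,0,1],
  [-0.8,-0.47,0,0,0,0,1],
  [0,0,0,0,0,0,1],
  [0,0,0,0,0,0,1],
])

```text
clock: 12.88
tool_pos: [0.4943, -0.2789, 0.1782]
tool_rot: [0.596, 0.803, -0.0, 0.001]
contact_force: [0.8, 1.4, -0.1]
grip_width: 1.004
grip_force: 0.0
```

```bash
python3 -c "
from geom import *;where();print(tool(np.r_[.494,-.2795,state()['tool_pos'][2]]-state()['tool_pos']))"
```

```text
t12.88 pos [ 0.4943 -0.2789  0.1782] nest mm -210.6 -422.1 angx-nx 1.571 z [ 0.001 -0.001 -1.   ] F [ 0.8  1.4 -0.1] w 1.004 gf 0.0
[-1.15120479e-02 -1.09366559e-02  3.91046724e-06]
```

Within 1 mm. Descending to TCP z ≈ 0.077 and closing.

>>> play_rows([
  [0,0,0.7,0,0,0,1],
  [0,0,0.7,0,0,0,1],
  [0,0,0.6,0,0,0,1],
  [0,0,0.53,0,0,0,1],
  [0,0,0,0,0,0,1],
  [0,0,0,0,0,0,-1],
  [0,0,0,0,0,0,-1],
  [0,0,0,0,0,0,-1],
  [0,0,0,0,0,0,-1],
  [0,0,0,0,0,0,-1],
  [0,0,0,0,0,0,-1],
])

```text
clock: 13.8
tool_pos: [0.4952, -0.2777, 0.0781]
tool_rot: [0.595, 0.804, 0.001, 0.001]
contact_force: [-1.6, 1.7, 6.3]
grip_width: 0.284
grip_force: 58.6
```

>>> play_rows([
  [0,0,0,0,0,0,-1],
  [0,0,-0.5,0,0,0,-1],
  [0,0,-0.7,0,0,0,-1],
  [0,0,-0.8,0,0,0,-1],
  [0,0,-0.8,0,0,0,-1],
  [0,0,0,0,0,0,-1],
])

```text
clock: 14.3
tool_pos: [0.4973, -0.28, 0.1949]
tool_rot: [0.595, 0.803, 0.001, 0.006]
contact_force: [-0.0, -1.0, -0.8]
grip_width: 0.285
grip_force: 59.2
```

```bash
python3 -c "
from geom import *;where();print(tool(np.r_[.574,.186,state()['tool_pos'][2]]-state()['tool_pos']))
S=eyes.read_camera('side');cv2.imwrite('pics/p5.png',cv2.resize(S[220:380,340:480],(700,800))[:600])"
```

```text
t14.30 pos [ 0.4973 -0.28    0.1949] nest mm -208.0 -424.0 angx-nx 1.573 z [ 0.011 -0.004 -1.   ] F [-0.  -1.  -0.8] w 0.285 gf 59.2
[10.58627129  5.2260119  -0.02937882]
```

View pics/p5.png

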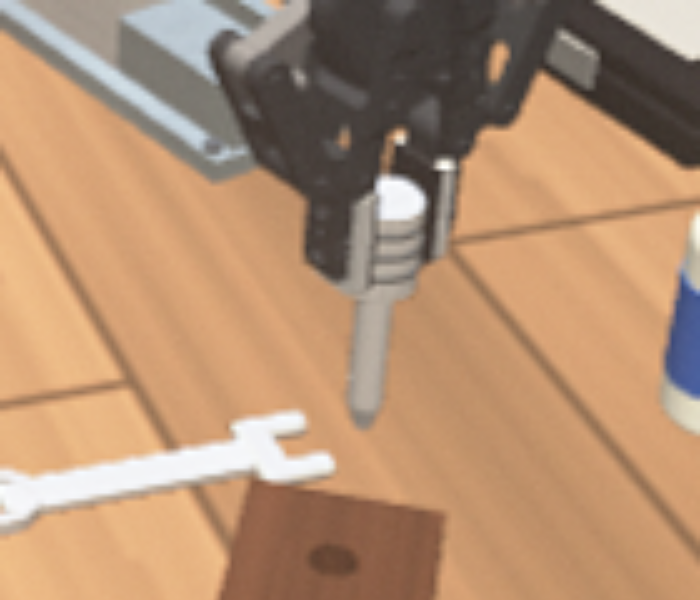

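Rod held; head top at crop (398,200), tip at (362,420). I check its tilt against the projected vertical at the tool.

```bash
python3 -c "
from geom import *
np.set_printoptions(precision=2,suppress=True)
p=np.array(state()['tool_pos']); z=R.from_quat(state()['tool_rot']).as_matrix()[:,2]
print('px head, tip measured',(419.3,259.7),(412.2,303.7))
for e in (.013,.015,.017,.019,.021):
  h=p-z*e; print(e,h,proj('side',h),proj('side',h+z*.09))
"
```

```text
px head, tip measured (419.3, 259.7) (412.2, 303.7)
0.013 [ 0.5  -0.28  0.21] [415.06 260.49] [410.42 305.75]
0.015 [ 0.5  -0.28  0.21] [415.17 259.43] [410.52 304.8 ]
0.017 [ 0.5  -0.28  0.21] [415.28 258.36] [410.62 303.85]
0.019 [ 0.5  -0.28  0.21] [415.39 257.29] [410.71 302.89]
0.021 [ 0.5  -0.28  0.21] [415.5  256.22] [410.81 301.93]
```

>>> play_rows([
  [0.88,0.43,0,0,0,0,-1],
  [0.88,0.43,0,0,0,0,-1],
  [0.88,0.43,0,0,0,0,-1],
  [0.88,0.43,0,0,0,0,-1],
  [0.88,0.43,0,0,0,0,-1],
  [0.88,0.43,0,0,0,0,-1],
  [0.88,0.43,0,0,0,0,-1],
  [0.88,0.43,0,0,0,0,-1],
  [0.88,0.43,0,0,0,0,-1],
  [0.88,0.43,0,0,0,0,-1],
  [0.88,0.43,0,0,0,0,-1],
  [0.8,0.4,0,0,0,0,-1],
])

```text
clock: 15.35
tool_pos: [0.5671, 0.1858, 0.1871]
tool_rot: [0.595, 0.804, -0.001, -0.001]
contact_force: [0.2, -0.1, -2.2]
grip_width: 0.285
grip_force: 59.2
```

>>> play_rows([
  [0,0,0.4,0,0,0,-1],
  [0,0,0.3,0,0,0,-1],
  [0,0,0,0,0,0,-1],
  [0,0,0,0,0,0,-1],
])

```text
clock: 15.68
tool_pos: [0.5672, 0.1813, 0.1592]
tool_rot: [0.596, 0.803, -0.002, -0.001]
contact_force: [-0.6, -0.6, -1.5]
grip_width: 0.287
grip_force: 59.3
```

```bash
python3 -c "
from geom import *;where();p=np.array(state()['tool_pos']);print(tool(np.r_[.574,.186,p[2]]-p))
S=eyes.read_camera('side');cv2.imwrite('pics/p6.png',cv2.resize(S[140:260,310:450],(700,600),interpolation=2))
for e in (-.015,.0,.075):print(e,proj('side',p-[0,0,e]))
J=[(proj('side',p+v)-proj('side',p)).round(2) for v in(np.r_[NX,0]*.01,np.r_[NY,0]*.01)];print('px per cm nx,ny',J)"
```

```text
t15.68 pos [0.5672 0.1813 0.1592] nest mm -7.8 -2.5 angx-nx 1.571 z [-0.004 -0.002 -1.   ] F [-0.6 -0.6 -1.5] w 0.287 gf 59.3
[ 0.06278616  0.19614674 -0.000867  ]
-0.015 [359.70851537 165.00793759]
0.0 [359.46710992 170.84357649]
0.075 [358.30344563 198.97353252]
px per cm nx,ny [array([ 3.36, -0.88]), array([-2.46, -1.4 ])]
```

View pics/p6.png

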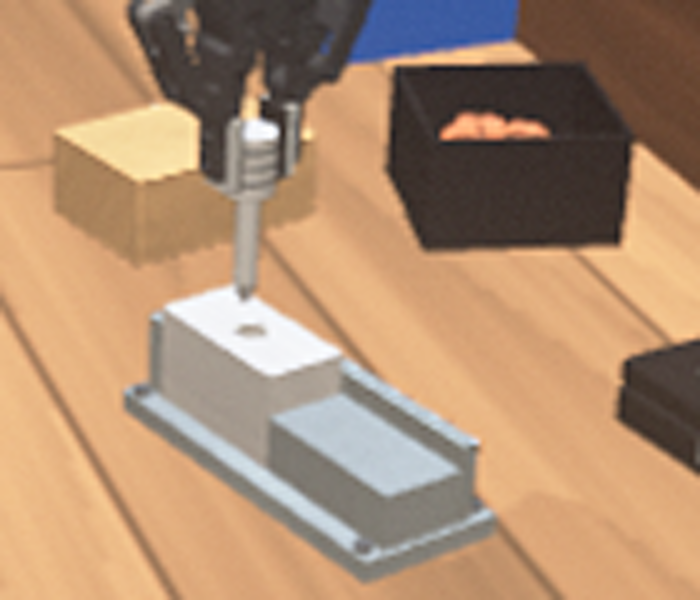

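Rod vertical; tip at (358.4,199.2) px, as projected from the tool. After the 8 mm / 3 mm correction it projects onto the hole at (359.9,205.7). I correct and go down slowly.

>>> play_rows([
  [0.08,0.2,0,0,0,0,-1],
  [0,0,0,0,0,0,-1],
  [0,0,0,0,0,0,-1],
])

```text
clock: 15.98
tool_pos: [0.576, 0.1888, 0.1615]
tool_rot: [0.595, 0.804, 0.001, 0.0]
contact_force: [-0.7, 0.2, -1.7]
grip_width: 0.283
grip_force: 59.3
```

>>> play_rows([
  [0,0,0.2,0,0,0,-1],
  [0,0,0.2,0,0,0,-1],
  [0,0,0.2,0,0,0,-1],
  [0,0,0.2,0,0,0,-1],
  [0,0,0,0,0,0,-1],
])

```text
clock: 16.4
tool_pos: [0.5735, 0.1883, 0.1264]
tool_rot: [0.595, 0.804, -0.002, -0.001]
contact_force: [0.2, -0.1, -2.0]
grip_width: 0.283
grip_force: 59.3
```

```bash
python3 -c "
from geom import *;where()"
```

```text
t16.40 pos [0.5735 0.1883 0.1264] nest mm 0.2 2.3 angx-nx 1.574 z [-0.004 -0.002 -1.   ] F [ 0.2 -0.1 -2. ] w 0.283 gf 59.3
```

The tip is about 12 mm inside with no side force. Continuing down.

>>> play_rows([
  [-0.02,0,0.15,0,0,0,-1],
  [0,0,0.15,0,0,0,-1],
  [0,0,0.15,0,0,0,-1],
  [0,0,0.15,0,0,0,-1],
  [0,0,0.15,0,0,0,-1],
  [0,0,0,0,0,0,-1],
])

```text
clock: 16.9
tool_pos: [0.5745, 0.1878, 0.0973]
tool_rot: [0.595, 0.804, -0.001, -0.001]
contact_force: [-0.4, -0.5, -1.4]
grip_width: 0.286
grip_force: 59.3
```

>>> play_rows([
  [0,0,0.12,0,0,0,-1],
  [0,0,0.12,0,0,0,-1],
  [0,0,0.1,0,0,0,-1],
  [0,0,0,0,0,0,-1],
])

```text
clock: 17.23
tool_pos: [0.5748, 0.1878, 0.0843]
tool_rot: [0.595, 0.804, -0.001, -0.0]
contact_force: [0.4, -0.4, -2.2]
grip_width: 0.282
grip_force: 59.3
```

```bash
python3 -c "
from geom import *;where()"
```

```text
t17.23 pos [0.5748 0.1878 0.0843] nest mm 1.3 1.5 angx-nx 1.574 z [-0.001 -0.    -1.   ] F [ 0.4 -0.4 -2.2] w 0.282 gf 59.3
```

Expected rest is at TCP z ≈ 0.080; final few mm.

>>> play_rows([
  [0,-0.02,0.06,0,0,0,-1],
  [0,0,0.05,0,0,0,-1],
  [0,0,0,0,0,0,-1],
  [0,0,0,0,0,0,-1],
])

```text
clock: 17.57
tool_pos: [0.5746, 0.1877, 0.0808]
tool_rot: [0.595, 0.804, 0.0, -0.0]
contact_force: [-0.1, -0.2, -1.1]
grip_width: 0.286
grip_force: 59.3
```

>>> play_rows([
  [0,0,0.04,0,0,0,-1],
  [0,0,0.03,0,0,0,-1],
  [0,0,0,0,0,0,-1],
])

```text
clock: 17.82
tool_pos: [0.5752, 0.1879, 0.0801]
tool_rot: [0.595, 0.804, 0.001, -0.0]
contact_force: [-2.8, -1.1, 11.2]
grip_width: 0.284
grip_force: 60.8
```

Head seated at z ≈ 0.080 with 11 N. Releasing, rising and moving away.

>>> play_rows([
  [0,0,-0.05,0,0,0,-1],
  [0,0,0,0,0,0,0.2],
  [0,0,0,0,0,0,0.5],
  [0,0,0,0,0,0,0.5],
  [0,0,0,0,0,0,0.5],
  [0,0,-0.3,0,0,0,0.5],
  [0,0,-0.6,0,0,0,0.5],
  [0,0,-0.9,0,0,0,0.5],
  [0,0,-0.9,0,0,0,0.5],
  [-0.9,0,0,0,0,0,0.5],
  [-0.9,0,0,0,0,0,0.5],
  [-0.9,0,0,0,0,0,0.5],
])

```text
clock: 18.82
tool_pos: [0.6068, 0.084, 0.19]
tool_rot: [0.594, 0.804, 0.001, 0.001]
contact_force: [1.0, -1.1, 0.5]
grip_width: 0.748
grip_force: 0.0
```

>>> play_rows([
  [-0.9,0,0,0,0,0,0.5],
  [-0.9,0,0,0,0,0,0.5],
  [-0.9,0,0,0,0,0,0.5],
  [-0.3,0,0,0,0,0,0.5],
  [0,0,0,0,0,0,0.5],
])

```text
clock: 19.23
tool_pos: [0.6415, -0.0361, 0.1891]
tool_rot: [0.598, 0.801, -0.001, 0.001]
contact_force: [0.3, 0.2, -0.1]
grip_width: 0.75
grip_force: 0.0
```

```bash
python3 -c "
from geom import *;where()
T=eyes.read_camera('top');S=eyes.read_camera('side')
cv2.imwrite('pics/p7.png',np.hstack([cv2.resize(S[180:260,325:425],(400,320),interpolation=2),cv2.resize(T[150:230,225:325],(400,320),interpolation=2)]))
"
```

```text
t19.23 pos [ 0.6415 -0.0361  0.1891] nest mm 0.5 -232.1 angx-nx 1.566 z [ 0.002 -0.003 -1.   ] F [ 0.3  0.2 -0.1] w 0.75 gf 0.0
```

View pics/p7.png

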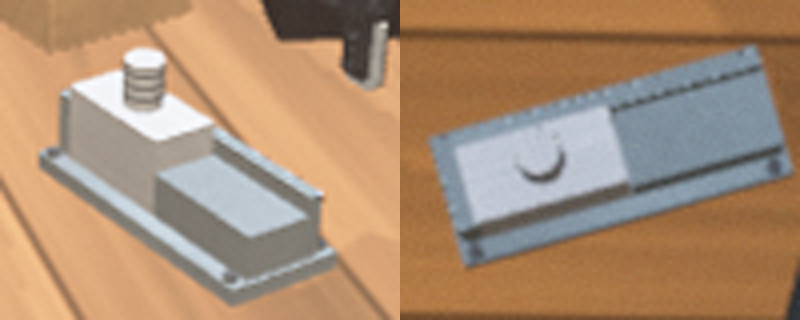

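The head rests upright on the stack (side crop 145,80), and the block still fills the end against the stop and fence. Handing in.

```bash
python3 -c "
from station import manip;print(manip.close_job())"
```

```text
the job is handed in; nothing more can be done
None
```

The job is handed in at about 19 s with no verdict returned: the last pictures show the block flush against fence and stop, and the tie rod is fully down with its head on the stack and let go; I viewed 11 pictures, one over the limit of 10.

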